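Tip the parts pot out into the tray

TASK

Slide the empty tray home into the corner of the tipping stand, touching both the side fence and the stop bar under the pot. Then swing the pot over steadily by its loop handle until both jaw inserts and both rollers have slid out into the tray, and swing it back fully upright. Leave the tray in its corner with all four pieces in it, and do not disturb the glue bottle or the brass weight.

Things in the scene. Friction and masses are not known exactly. Their poses are not given: they have to be found in the camera images.
- stand: Grey tipping stand, fixed. Origin on the desk under the pot's hinge axis; z up; its -x is the pouring side, +x the handle side, y along the hinge. Base x 25 to 140, y -75 to 75 mm. Two cheeks at y +-57 to +-67 mm, 155 mm high; over the tray's place they overhang (out to x = -17) 45 mm above the desk. Tray home: tray origin at x -45, y -2 mm, axes parallel.
- stop_bar (a point): Middle of the top edge of the stand's stop bar, 22 mm high, 150 mm long along y. Its stop face looks to the stand's -x and lies at this point's x (+25 mm in the stand's frame).
- fence (a point): Middle of the guiding top edge of the stand's low side fence, 20 mm high, 8 mm thick, running along the stand's x from -125 to +40 mm. Its guiding face looks to +y and lies at y = -82 mm in the stand's frame.
- pot_axis (a point): Point on the pot's hinge axis, in the middle of the pot, 135 mm above the desk. The pot: open round aluminium pot, 94 mm outside diameter, 78 mm high, 4 mm wall; upright its rim is 177 mm above the desk.
- pot (a joint): Pot's hinge, rad. 0 = upright on its stop (start and final); grows as the mouth swings over to the stand's -x side, to 2.45 (140 degrees) at the far stop, mouth steeply down over the tray. The last pieces slide out only at about 2.0 to 2.4. Stiff: friction about 0.15 N m, 2 to 6 N at the handle; the pot roughly stays where it is left.
- pot_handle (a point): Middle of the crossbar of the pot's loop handle: 12 mm thick, 90 mm long, parallel to the hinge, 100 mm from the axis; 41 mm free between it and the pot, 78 mm between the side bars. Upright at (+94, 0, 169) mm in the stand's frame; it runs on a circle over the top to (-94, 0, 169) at 2.45. Fingers pointing down can straddle the crossbar and carry it all the way.
- tray: Loose plain steel tray, open on top, 140 mm (its x) by 160 mm (its y), 30 mm high, walls and floor 4 mm, 0.5 kg. Origin: centre of the underside. Starts empty on the desk on the pouring side, 45 to 75 mm short of the stop bar and 15 to 36 mm from the fence, turned up to 0.14 rad from the stand's axes. Its walls can be pushed from outside or inside. A desk lamp's shade overhangs the desk farther back: keep the wrist clear of it.
- jaw_insert_1: Dark serrated wedge-shaped steel jaw insert, 64 x 28 x 19 mm (its x, y, z), 0.14 kg; origin at the centre of its 64 x 28 underside. Starts on end in the pot.
- jaw_insert_2: Same as jaw_insert_1.
- jaw_insert_1_mid (a point): Middle of jaw_insert_1.
- jaw_insert_2_mid (a point): Middle of jaw_insert_2.
- roller_1_mid (a point): Middle of roller_1.
- roller_2_mid (a point): Middle of roller_2.
- roller_1: Plain steel cylinder, 20 mm diameter, 60 mm long along its z, 0.15 kg; origin at the centre of one end. Starts on end in the pot.
- roller_2: Same as roller_1.
- glue_bottle: Bystander: upright glue bottle with a red cap, 42 mm wide, 106 mm high, on the desk beyond the stand. Origin at its underside.
- weight_1: Bystander: brass check weight with knob, 38 mm diameter, 60 mm high. Origin at its underside.
Things that resemble listed ones, but are neither listed nor needed, are in the scene too. What is shaped like the jaw_insert_2 but turquoise is not meant.

How it is judged:
On the way, in this order (a step that is already met when the one before it is completed fails the run):
1. the empty tray is home in the corner: touching (within 6 mm) the stop bar and the fence, square, while the pot is still upright (x of tray in the frame of stand above -0.051 m and y of tray in the frame of stand below 0.004 m and angle between the x axis of tray and the x axis of stand, either way round below 0.1 rad and height (world z) of tray below 0.006 m and value of joint pot below 0.15 rad), for 0.2 s.
2. the pot is tipped far over and all four pieces lie in the tray (x of jaw_insert_1_mid in the frame of tray between -0.068 and 0.068 m and y of jaw_insert_1_mid in the frame of tray between -0.078 and 0.078 m and z of each of jaw_insert_1_mid, jaw_insert_2_mid, roller_1_mid, roller_2_mid in the frame of tray below 0.065 m and x of jaw_insert_2_mid in the frame of tray between -0.068 and 0.068 m and y of jaw_insert_2_mid in the frame of tray between -0.078 and 0.078 m and x of roller_1_mid in the frame of tray between -0.068 and 0.068 m and y of roller_1_mid in the frame of tray between -0.078 and 0.078 m and x of roller_2_mid in the frame of tray between -0.068 and 0.068 m and y of roller_2_mid in the frame of tray between -0.078 and 0.078 m and value of joint pot above 1.5 rad), for 0.2 s.
At the end, for the whole second after the job is handed in: Pot upright within 0.08 rad; both jaw inserts and both rollers at rest in the tray, lying or standing (middles within its walls, less than 65 mm above its underside); tray flat on the desk, within 15 mm of the stop bar and of the fence, square within 0.1 rad (x of jaw_insert_1_mid in the frame of tray between -0.068 and 0.068 m and y of jaw_insert_1_mid in the frame of tray between -0.078 and 0.078 m and z of each of jaw_insert_1_mid, jaw_insert_2_mid, roller_1_mid, roller_2_mid in the frame of tray below 0.065 m and x of jaw_insert_2_mid in the frame of tray between -0.068 and 0.068 m and y of jaw_insert_2_mid in the frame of tray between -0.078 and 0.078 m and x of roller_1_mid in the frame of tray between -0.068 and 0.068 m and y of roller_1_mid in the frame of tray between -0.078 and 0.078 m and x of roller_2_mid in the frame of tray between -0.068 and 0.068 m and y of roller_2_mid in the frame of tray between -0.078 and 0.078 m and x of tray in the frame of stand above -0.06 m and y of tray in the frame of stand below 0.013 m and angle between the x axis of tray and the x axis of stand, either way round below 0.1 rad and height (world z) of tray below 0.006 m and value of joint pot below 0.08 rad and linear speed of each of jaw_insert_1, jaw_insert_2, roller_1, roller_2, tray below 0.02 m/s); the robot touches nothing.
It fails at once if the pot is swung or let fall violently (faster than 6 rad/s) (velocity of joint pot above 6 rad/s or velocity of joint pot below -6 rad/s).
It fails at once if the glue bottle is moved more than 30 mm or tipped over (distance of glue_bottle from where it was at the start of the episode above 0.03 m or angle between glue_bottle's own z axis and vertical above 0.5 rad).
It fails at once if the brass weight is moved more than 30 mm or tipped over (distance of weight_1 from where it was at the start of the episode above 0.03 m or angle between weight_1's own z axis and vertical above 0.5 rad).
It also fails if it takes over 67 s, if anything falls off the work surface, if the arm or the gripper's body presses on something with over 40 N, if the wrist force passes 120 N, or if a joint passes its speed limit or range.

ROBOT

A 6-joint arm with a two-finger parallel gripper is mounted at the origin on a cart in front of the work surface, level with it; the furniture and walls round the work are solid. World frame = base frame: x ahead of the robot, y to its left, z up, the work surface at z = 0. Lengths are in m, angles in rad, forces in N, time in s.
With the tool pointing down it reaches from about 0.4 to 0.825 m from the base axis. Payload 7 kg.
Tool frame: the origin (TCP) lies midway between the tips of the shut fingers; the grasp point (between the pads) lies 19 mm behind it; z points along the fingers, x is the direction in which the jaws open and shut, and the axes are right-handed (so a half turn about z gives the same grasp; the last joint's range is limited). The gripper opens to 88 mm and grips with 3 to 60 N. Pads are 19 mm wide; open, the fingers measure 130 mm over their backs; the gripper's body (78 mm by 193 mm) begins 47 mm behind the grasp point.
Start: joints at [1.567, 0.359, 0.012, 0, -1.224, -0.288], TCP at [0.194, 0.646, 0.227] pointing down, gripper open.
Joint ranges: [-3.07, 3.07], [-1.43, 2.12], [-1.02, 1.25], [-3.03, 1.67], [-3.05, -0], [-3.03, 3.03]. Speed limits (rad/s): [2.39, 2.39, 3.01, 3.14, 3.14, 3.14].

INTERFACE

Orientations are given as [roll, pitch, yaw] about the fixed x, y, z axes, in that order (R = Rz(yaw) Ry(pitch) Rx(roll)).
In Python, from station import arm, viewer, ticket gives the robot as it stands. The module is installed in compiled form; this text tells all that it offers.
- The arm moves only by the tool step_arm, never from a script. Its argument "targets" is a list of rows, each a list of 3 entries, a list of its own where there are three numbers: the shift along the tool's x, y, z in m, then the turn, a rotation vector about the tool's x, y, z in degrees, then the opening, from -1 (shut) to 1 (fully open), so that 0 is half open. A call has exactly 8 rows; each row shifts and turns the commanded pose from where the row before left it, along the tool's axes as they then stand; what a row does not reach is not made up. A row lasts 1/10 s, in which the tool goes at most 50 mm and 8.59 degrees, less where a joint would pass 70% of its speed; a pose out of reach is approached as far as the arm can. A call is refused whole if a number of a shift passes 0.05 or a number of a turn 8.59, either way. A call with a gripper value outside its range is refused whole. The fingers move at their own pace and stop on an object; "grip_force" is the grip in N (left out, the last holds). Time passes only in rows, so rows that do not move let the fingers close, or fill a call up. It gives the time, the measured TCP pose, the force and the opening at its end, in the units of the state.
- arm.get_state(): the state, without advancing time (a new reading comes with each control period).
- viewer.grab_frame(name): name is "scene" or "top"; returns (picture, depth): 384x512x3 uint8, red, green, blue; 384x512 float32, m along the optical axis (not along the pixel's ray), 0 where there is no reading.
- viewer.calibration(name): a dict with "fov_y" (degrees; the focal length in pixels is half the picture's height over the tangent of half this angle, whatever the lens; pixels are square), "cx", "cy" (the principal point, pixels), "world_to_cam" (4x4, takes a point from world to camera coordinates). Camera axes: x right, y up, looking along -z (the intrinsics and any distortion apply to the point x, -y, -z); pixel columns grow to the right and rows downward; lengths in m; the calibration is good to about 2 mm. A picture is of the moment at which its call begins. calibration takes no time and is no camera call.
- ticket.job_done(): hands the job in, once; it reports no verdict.
The state is a dict: "t": time; "q": joint angles; "qd": joint speeds; "joint_efforts": joint torques, N m; "eef_pos": TCP position; "ee_rot": TCP orientation; "force": force on the tool from outside, world axes, zero at the start; "moment": the same for the moment, N m; "width": finger opening in m.
Only numpy, scipy, OpenCV 4.12 (cv2) and the standard library are available. Lean on these libraries where they do the work, as an engineer would, in place of code of your own. Each camera call takes 0.05 s, during which the arm holds its last target.

## Working session

There is one attempt and no reset: what is moved stays moved. The work goes in short steps, Python scripts to look and compute and a tool call to move; the robot and the scene stay as the last step left them, time stands still between calls to the robot, and variables do not carry over. Pictures are saved under pics/ and viewed, and the job is handed in when it is done.

Besides the shell and the picture viewer there is one more tool, called as name([rows], argument=value, ...), one row to a line, values as JSON. step_arm: Moves the arm, as the interface text tells. Its arguments: {"type":"object","properties":{"targets":{"type":"array"},"grip_force":{"type":"number"}},"required":["targets"]}

```bash
mkdir -p pics; ls; cat > h.py <<'E'
import numpy as np, cv2
from station import arm, viewer, ticket
def cal(n):
    c=viewer.calibration(n); return c
def grab(n,f):
    p,d=viewer.grab_frame(n); cv2.imwrite('pics/'+f+'.png',p[:,:,::-1]); np.savez('pics/'+f+'.npz',p=p,d=d); return p,d
E
python3 - <<'E'
from h import *
for n in('scene','top'):
    grab(n,n+'0'); c=cal(n); print({k:(np.round(v,4).tolist() if not isinstance(v,str) else v) for k,v in c.items()})
s=arm.get_state(); print(s)
E
```

```text
pics
{'fov_y': 45.6684, 'cx': 259.1759, 'cy': 189.5408, 'world_to_cam': [[-0.9016, -0.4325, 0.0004, 0.5492], [0.2897, -0.6031, 0.7432, -0.1643], [-0.3212, 0.6702, 0.669, -0.8516], [0.0, 0.0, 0.0, 1.0]]}
{'fov_y': 45.4845, 'cx': 257.6649, 'cy': 190.7985, 'world_to_cam': [[-0.171, -0.9853, 0.004, 0.2143], [0.9625, -0.1662, 0.2144, -0.5609], [-0.2105, 0.0405, 0.9767, -0.9081], [0.0, 0.0, 0.0, 1.0]]}
{'t': 0.1, 'q': array([ 1.56708700e+00,  3.59304785e-01,  1.11642151e-02, -3.00664210e-04,
       -1.22411826e+00, -2.88081271e-01]), 'qd': array([-0.00178891, -0.0004095 ,  0.00339778,  0.00070955, -0.0008136 ,
        0.00073193]), 'joint_efforts': array([-1.53544024e-03, -5.84165418e+01,  2.93753064e+01,  7.01564535e+00,
        1.01342911e-02, -6.11078940e-05]), 'eef_pos': array([0.19409078, 0.64603667, 0.22573056]), 'ee_rot': array([-3.14144811e+00, -1.48254740e-03, -1.86268940e+00]), 'force': array([0.20062132, 0.17893153, 1.25334975]), 'moment': array([-0.03562158,  0.06129837,  0.03896939]), 'width': 0.08789861649802037}
```

View pics/scene0.png

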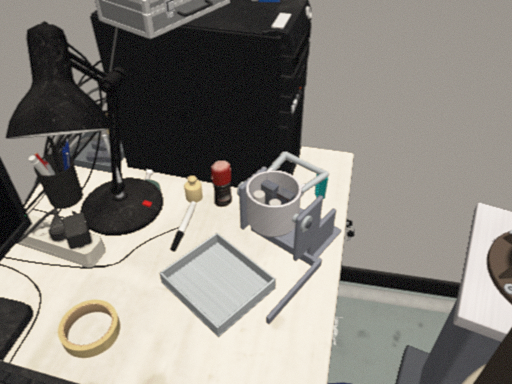

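View pics/top0.png

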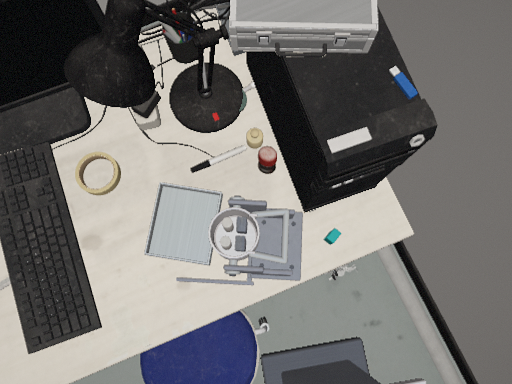

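```bash
cat >> h.py <<'E'
def intr(n):
    c=cal(n); f=192/np.tan(np.radians(c['fov_y']/2)); return f,c['cx'],c['cy'],np.array(c['world_to_cam'])
def ray(n,uv):
    f,cx,cy,T=intr(n); uv=np.atleast_2d(uv).astype(float)
    d=np.c_[(uv[:,0]-cx)/f,-(uv[:,1]-cy)/f,-np.ones(len(uv))]
    R=T[:3,:3]; o=-R.T@T[:3,3]; return o,d@R
def onz(n,uv,z):
    o,d=ray(n,uv); s=(z-o[2])/d[:,2]; return o+d*s[:,None]
def cloud(n,d):
    h,w=d.shape; u,v=np.meshgrid(np.arange(w),np.arange(h)); o,r=ray(n,np.c_[u.ravel(),v.ravel()])
    return (o+r*d.ravel()[:,None]).reshape(h,w,3)
def proj(n,P):
    f,cx,cy,T=intr(n); P=np.atleast_2d(P); c=P@T[:3,:3].T+T[:3,3]
    return np.c_[cx+f*c[:,0]/-c[:,2],cy-f*c[:,1]/-c[:,2]]
E
python3 - <<'E'
from h import *
Z={n:np.load(f'pics/{n}0.npz') for n in('scene','top')}
C=cloud('top',Z['top']['d']); 
print(C[200,130],C[220,180],C[281,200],C[281,230], C[225,120])
for n,b in(('top',(120,170,360,320)),('scene',(140,130,370,350))):
    x0,y0,x1,y1=b; p=Z[n]['p'][y0:y1,x0:x1,::-1]; s=800//(x1-x0); s=3 if n=='top' else 3
    cv2.imwrite(f'pics/{n}0z.png',cv2.resize(p,None,fx=s,fy=s,interpolation=cv2.INTER_CUBIC))
E
```

```text
[ 0.63110194  0.3989666  -0.00396427] [0.5653286  0.2932262  0.00540117] [0.42655948 0.26731281 0.01899383] [0.41569744 0.20479009 0.01966475] [5.77751204e-01 4.25985292e-01 3.79687833e-04]
```

View pics/top0z.png

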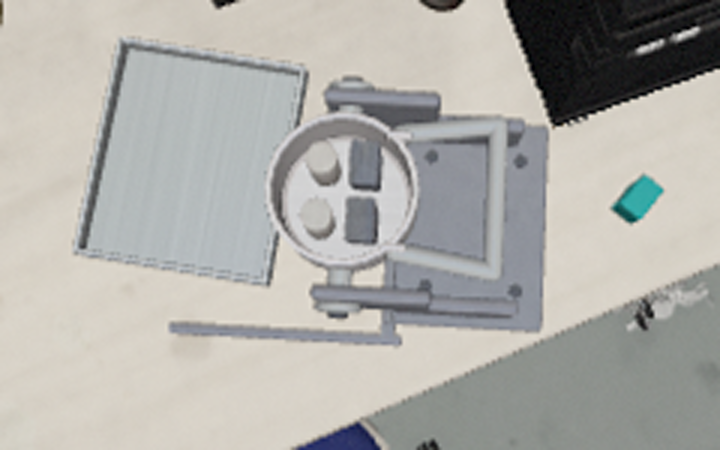

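View pics/scene0z.png

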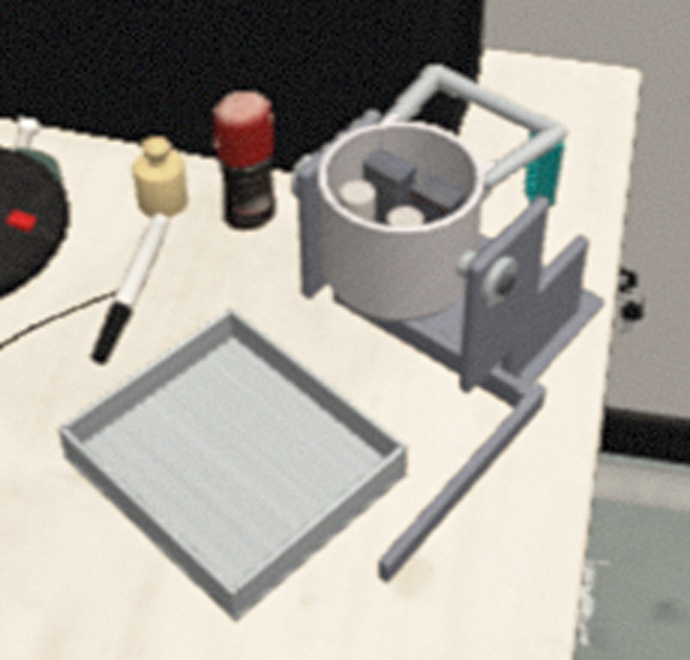

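```bash
python3 - <<'E'
from h import *
for n in('top','scene'):
    Z=np.load(f'pics/{n}0.npz'); d=Z['d']; C=cloud(n,d); ok=d>0
    def rect(name,zlo,zhi,xr,yr,p=True):
        m=ok&(C[...,2]>zlo)&(C[...,2]<zhi)&(C[...,0]>xr[0])&(C[...,0]<xr[1])&(C[...,1]>yr[0])&(C[...,1]<yr[1])
        P=C[m]; r=cv2.minAreaRect((P[:,:2]*1000).astype(np.float32))
        print(n,name,m.sum(),np.round(r[0],1),np.round(r[1],1),round(r[2],2),'medz',round(np.median(P[:,2]),4))
        print(np.round(cv2.boxPoints(r)).tolist()); return P
    rect('fence',.012,.026,(.38,.45),(.19,.35))
    rect('trayrim',.022,.038,(.43,.66),(.26,.46))
    P=rect('handle',.155,.19,(.42,.62),(.05,.165))
    rect('pot',.17,.185,(.43,.6),(.15,.28))
    rect('cheeks',.12,.165,(.40,.46),(.05,.28))
    rect('cheekfar',.12,.165,(.55,.62),(.05,.28))
E
```

```text
top fence 241 [426.  253.7] [130.1   8. ] 77.07 medz 0.0189
[[408.0, 191.0], [415.0, 189.0], [444.0, 316.0], [437.0, 318.0]]
top trayrim 373 [546.3 359.6] [227.7 198.2] 0.24 medz 0.0282
[[432.0, 458.0], [433.0, 260.0], [661.0, 261.0], [660.0, 459.0]]
top handle 1153 [491.4 117.9] [ 94.4 137.3] 89.69 medz 0.1729
[[423.0, 71.0], [560.0, 70.0], [560.0, 165.0], [423.0, 165.0]]
top pot 289 [495.3 187. ] [95.1 72.9] 0.53 medz 0.1757
[[447.0, 223.0], [448.0, 150.0], [543.0, 151.0], [543.0, 224.0]]
top cheeks 379 [437.6 170.3] [73.4 35. ] 85.8 medz 0.152
[[417.0, 135.0], [452.0, 132.0], [458.0, 206.0], [423.0, 208.0]]
top cheekfar 195 [560. 146.] [65.  21.8] 85.07 medz 0.1518
[[546.0, 115.0], [568.0, 113.0], [574.0, 177.0], [552.0, 179.0]]
scene fence 361 [425.7 255. ] [133.6   8.9] 77.11 medz 0.019
[[406.0, 191.0], [415.0, 189.0], [445.0, 319.0], [436.0, 321.0]]
scene trayrim 725 [578.3 325.1] [271.1 163.1] 28.77 medz 0.0283
[[420.0, 331.0], [499.0, 188.0], [736.0, 319.0], [658.0, 462.0]]
scene handle 1225 [488.3 118.2] [ 93.6 127.9] 89.91 medz 0.1719
[[424.0, 72.0], [552.0, 71.0], [552.0, 165.0], [424.0, 165.0]]
scene pot 411 [494.2 188.5] [97.  76.2] 0.57 medz 0.1755
[[445.0, 226.0], [446.0, 150.0], [543.0, 151.0], [542.0, 227.0]]
scene cheeks 775 [439.1 152.8] [114.8  39.2] 88.53 medz 0.1455
[[418.0, 96.0], [457.0, 95.0], [460.0, 210.0], [421.0, 211.0]]
scene cheekfar 189 [558.7 151. ] [62.1 17.5] 83.2 medz 0.1449
[[546.0, 121.0], [564.0, 119.0], [571.0, 181.0], [554.0, 183.0]]
```

```bash
python3 - <<'E'
from h import *
from scipy.optimize import least_squares
for n in('top','scene'):
    Z=np.load(f'pics/{n}0.npz'); d=Z['d']; C=cloud(n,d); ok=d>0
    m=ok&(C[...,2]>.171)&(C[...,2]<.185)&(np.hypot(C[...,0]-.495,C[...,1]-.18)<.055)
    P=C[m][:,:2]; r=least_squares(lambda q:np.hypot(P[:,0]-q[0],P[:,1]-q[1])-.045,[.495,.18],loss='soft_l1',f_scale=.003); print(n,'pot',r.x,len(P))
    m=ok&(C[...,2]>.155)&(C[...,2]<.185)&(C[...,0]>.42)&(C[...,0]<.56)&(C[...,1]<.092+.23*(C[...,0]-.47)*-1+.0)
    P=C[m]; r=cv2.minAreaRect((P[:,:2]*1000).astype(np.float32)); print(n,'bar',r,np.median(P[:,2]),np.round(cv2.boxPoints(r)).tolist())
t=np.array([(121,38),(307,68),(268,285),(75,252)])/3+[120,170]-1/3
print('tray',np.round(onz('top',t,.03)*1000,1).tolist())
s=np.array([(230,312),(407,453),(237,617),(62,435)])/3+[140,130]-1/3
print('tray',np.round(onz('scene',s[:3],.03)*1000,1).tolist())
s=np.array([(62,432),(230,312),(407,450),(238,595)])/3+[140,130]-1/3
print('tray',np.round(onz('scene',s,.03)*1000,1).tolist())
E
```

```text
top pot [0.49595795 0.17646742] 415
top bar ((522.0658569335938, 16.278549194335938), (73.36338806152344, 245.24037170410156), 33.84890365600586) 0.17311206447500516 [[423.0, 98.0], [560.0, -106.0], [621.0, -65.0], [484.0, 139.0]]
scene pot [0.49572561 0.17925433] 531
scene bar ((492.68096923828125, -159.93228149414062), (521.5404663085938, 139.22373962402344), 89.3200454711914) 0.17222119912816924 [[420.0, -420.0], [559.0, -422.0], [565.0, 100.0], [426.0, 102.0]]
tray [[650.9, 321.7, 30.0], [605.7, 191.4, 30.0], [456.3, 242.5, 30.0], [502.3, 373.2, 30.0]]
tray [[606.7, 199.2, 30.0], [456.5, 252.0, 30.0], [494.5, 388.9, 30.0]]
tray [[649.4, 327.5, 30.0], [606.7, 199.2, 30.0], [457.4, 250.0, 30.0], [500.5, 377.2, 30.0]]
```

```bash
python3 - <<'E'
from h import *
ex=np.array([-.223,-.975]);ex/=np.linalg.norm(ex);ey=np.array([-ex[1],ex[0]]);O=np.array([.496,.1775])
def st(P): d=np.array(P)[:2]-O; return np.round([d@ex*1000,d@ey*1000])
for n,uv,z,l in(('top',(267,157),.106,'bottle'),('scene',(221,166),.106,'bottle'),('top',(254,137),.06,'weight'),('top',(208,96),0,'lampbase')):
    P=onz(n,uv,z)[0]; print(l,np.round(P,3),st(P))
Z=np.load('pics/top0.npz'); C=cloud('top',Z['d'])
m=(Z['d']>0)&(C[...,2]>.06)&(C[...,0]>.3)&(C[...,0]<1.0)
P=C[m]; s=np.stack([(P[:,:2]-O)@ex,(P[:,:2]-O)@ey,P[:,2]],1)*1000
# coarse map, max height & min height per 30mm cell
for y in range(270,-120,-30):
    print('%4d'%y,' '.join('%4d'%(s[k,2].max()) if (k:=(s[:,0]>=x)&(s[:,0]<x+30)&(s[:,1]>=y)&(s[:,1]<y+30)).sum()>3 else '   .' for x in range(-360,150,30)))
print(list(range(-360,150,30)))
E
```

```text
bottle [0.646 0.086 0.106] [ 55. 166.]
bottle [0.651 0.092 0.106] [ 49. 171.]
weight [0.709 0.103 0.06 ] [ 25. 224.]
lampbase [0.847 0.189 0.   ] [-90. 340.]
 270    .    .    .  353  375  430  440  433    .  299    .  438  438  437  437  437  438
 240    .    .  338  364  377  421  428  420    .    .    .  438  438  437  438  438  438
 210    .    .  344  365  376  378  374  329    .    .    .    .   60  397  399  398  397
 180    .    .    .  360  366  366  357  314    .    .    .    .    .  107  373  374  374
 150    .    .    .    .  347  348  329    .    .    .    .    .    .  108  106  373  374
 120    .    .    .    .    .    .    .    .    .    .    .    .    .    .    .  374  379
  90    .    .    .    .    .    .    .    .    .    .    .    .    .    .    .    .  385
  60    .    .    .    .    .    .    .    .    .    .    .  155  158  157   78   79  381
  30    .    .    .    .    .    .    .    .    .    .  175  179  180  179  177  177    .
   0    .    .    .    .    .    .    .    .    .    .  179  165  170  179  173  177    .
 -30    .    .    .    .    .    .    .    .    .    .  178  165  169  180  172  177    .
 -60    .    .    .    .    .    .    .    .    .    .  179  180  179  179  177  177    .
 -90    .    .    .    .    .    .    .    .    .    .    .  157  156  156   80   80    .
[-360, -330, -300, -270, -240, -210, -180, -150, -120, -90, -60, -30, 0, 30, 60, 90, 120]
```

```bash
cat >> h.py <<'E'
from scipy.spatial.transform import Rotation as Ro, Slerp
def plan(wps,grip=1.0,start=None):
    """wps: list of (n, xyz, yaw_deg[, pitchtilt Rotation]) tool-down; prints rows"""
    s=arm.get_state()
    p,R=(s['eef_pos'],Ro.from_euler('xyz',s['ee_rot'])) if start is None else start
    rows=[]; cp,cR=np.array(p),R
    for w in wps:
        n,tp=w[0],np.array(w[1],float); tR=Ro.from_euler('xyz',[180,0,w[2]],degrees=True) if not isinstance(w[2],Ro) else w[2]
        sp,sR=cp.copy(),cR; dr=(sR.inv()*tR).as_rotvec()
        for i in range(1,n+1):
            ip=sp+(tp-sp)*i/n; iR=sR*Ro.from_rotvec(dr*i/n)
            sh=np.round(cR.inv().apply(ip-cp),4); tu=np.round((cR.inv()*iR).as_rotvec(degrees=True),2)
            cp=cp+cR.apply(sh); cR=cR*Ro.from_rotvec(tu,degrees=True); rows.append([sh.tolist(),tu.tolist(),grip])
    for i in range(0,len(rows),8):
        print('['+','.join(str(r).replace(' ','') for r in rows[i:i+8])+']')
    print('end',np.round(cp,4),np.round(cR.as_euler('xyz',degrees=True),2))
def show():
    s=arm.get_state(); print(round(s['t'],2),np.round(s['eef_pos'],4),np.round(np.degrees(s['ee_rot']),2),np.round(s['force'],1),round(s['width'],4),np.round(s['q'],2))
E
python3 - <<'E'
from h import *
plan([(9,(.40,.46,.2),-58),(7,(.497,.356,.07),-19.1)],0.2)
E
```

```text
[[[0.0132,-0.0279,0.0029],[0.0,-0.01,-5.41],0.2],[[0.0158,-0.0264,0.0029],[0.01,-0.01,-5.42],0.2],[[0.0182,-0.0249,0.0028],[-0.0,-0.01,-5.41],0.2],[[0.0205,-0.0231,0.0029],[0.0,-0.01,-5.42],0.2],[[0.0225,-0.021,0.0029],[0.01,-0.01,-5.41],0.2],[[0.0245,-0.0188,0.0029],[-0.0,-0.01,-5.41],0.2],[[0.0261,-0.0164,0.0028],[0.0,-0.01,-5.42],0.2],[[0.0275,-0.0139,0.0029],[0.0,-0.0,-5.41],0.2]]
[[[0.0287,-0.0112,0.0029],[0.01,-0.01,-5.41],0.2],[[0.0199,-0.0039,0.0186],[-0.0,-0.0,-5.56],0.2],[[0.0203,-0.0019,0.0185],[-0.0,-0.0,-5.56],0.2],[[0.0203,0.0,0.0186],[-0.0,-0.0,-5.55],0.2],[[0.0202,0.0021,0.0186],[-0.0,-0.0,-5.56],0.2],[[0.0199,0.0039,0.0185],[-0.0,-0.0,-5.56],0.2],[[0.0195,0.0059,0.0186],[-0.0,-0.0,-5.56],0.2],[[0.0188,0.0077,0.0186],[-0.0,-0.0,-5.55],0.2]]
end [0.497 0.356 0.07 ] [180.   -0.  -19.1]
```

step_arm([
  [[0.013,-0.028,0.003],[0,0,-5.4],0.2],
  [[0.016,-0.026,0.003],[0,0,-5.4],0.2],
  [[0.018,-0.025,0.003],[0,0,-5.4],0.2],
  [[0.02,-0.023,0.003],[0,0,-5.4],0.2],
  [[0.023,-0.021,0.003],[0,0,-5.4],0.2],
  [[0.025,-0.019,0.003],[0,0,-5.4],0.2],
  [[0.026,-0.016,0.003],[0,0,-5.4],0.2],
  [[0.028,-0.014,0.003],[0,0,-5.4],0.2],
])

```text
t: 0.9
eef_pos: [0.3777, 0.4792, 0.2021]
ee_rot: [3.141, -0.0, -1.105]
force: [0.0, -0.0, 0.4]
width: 0.0526
```

step_arm([
  [[0.029,-0.011,0.003],[0,0,-5.4],0.2],
  [[0.02,-0.004,0.0186],[0,0,-5.5],0.2],
  [[0.02,-0.002,0.0186],[0,0,-5.5],0.2],
  [[0.02,0,0.0186],[0,0,-5.5],0.2],
  [[0.02,0.002,0.0186],[0,0,-5.5],0.2],
  [[0.02,0.004,0.0186],[0,0,-5.5],0.2],
  [[0.019,0.006,0.0186],[0,0,-5.5],0.2],
  [[0.018,0.008,0.0186],[0,0,-5.5],0.2],
])

```text
t: 1.7
eef_pos: [0.4951, 0.3547, 0.0683]
ee_rot: [3.141, 0.0, -0.338]
force: [-0.4, 0.4, -0.0]
width: 0.0529
```

```bash
python3 - <<'E'
from h import *
show(); grab('scene','s1'); grab('top','t1'); show()
p=np.load('pics/s1.npz')['p'][130:370,120:360,::-1]; q=np.load('pics/t1.npz')['p'][130:330,100:340,::-1]
cv2.imwrite('pics/s1z.png',np.hstack([cv2.resize(p,(400,400),interpolation=2),cv2.resize(q,(400,333),interpolation=2) if 0 else cv2.resize(cv2.copyMakeBorder(q,0,40,0,0,0),(400,400),interpolation=2)]))
E
```

```text
1.7 [0.4951 0.3547 0.0683] [ 1.7997e+02  1.0000e-02 -1.9390e+01] [-0.4  0.4 -0. ] 0.0529 [ 0.94  0.39 -0.33 -0.   -0.85  1.86]
1.8 [0.4942 0.3523 0.0662] [ 1.7969e+02  1.3000e-01 -1.9630e+01] [-0.6 -0.2 -0.5] 0.0524 [ 0.94  0.4  -0.33 -0.   -0.85  1.86]
```

View pics/s1z.png

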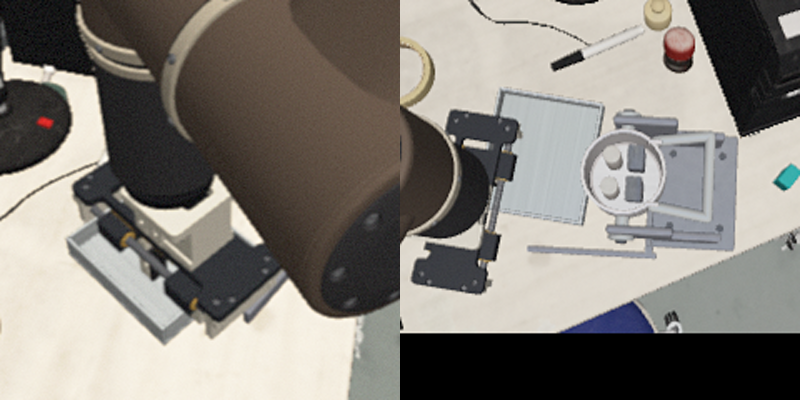

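step_arm([
  [[0,-0.002,0.011],[0,0,0],0.2],
  [[0,-0.002,0.011],[0,0,0],0.2],
  [[0,0,0.011],[0,0,0],0.2],
  [[0,0,0.009],[0,0,0],0.2],
  [[0,0,0],[0,0,0],0.2],
  [[0,0,0],[0,0,0],-1],
  [[0,0,0],[0,0,0],-1],
  [[0,0,0],[0,0,0],-1],
], grip_force=40)

```text
t: 2.6
eef_pos: [0.4963, 0.3596, 0.0279]
ee_rot: [-3.141, -0.0, -0.342]
force: [-0.3, 0.1, -0.6]
width: 0.0338
```

```bash
python3 - <<'E'
from h import *
show(); grab('scene','s2'); show()
p=np.load('pics/s2.npz')['p'][200:370,130:330,::-1]
cv2.imwrite('pics/s2z.png',cv2.resize(p,None,fx=4,fy=3.5,interpolation=2))
E
```

```text
2.6 [0.4963 0.3596 0.0279] [-1.7995e+02 -2.0000e-02 -1.9620e+01] [-0.3  0.1 -0.6] 0.0338 [ 0.95  0.45 -0.36  0.   -0.76  1.85]
2.65 [0.4963 0.3595 0.0279] [-1.7995e+02 -2.0000e-02 -1.9620e+01] [-0.6 -0.1  0.3] 0.0301 [ 0.95  0.45 -0.36  0.   -0.76  1.85]
```

View pics/s2z.png

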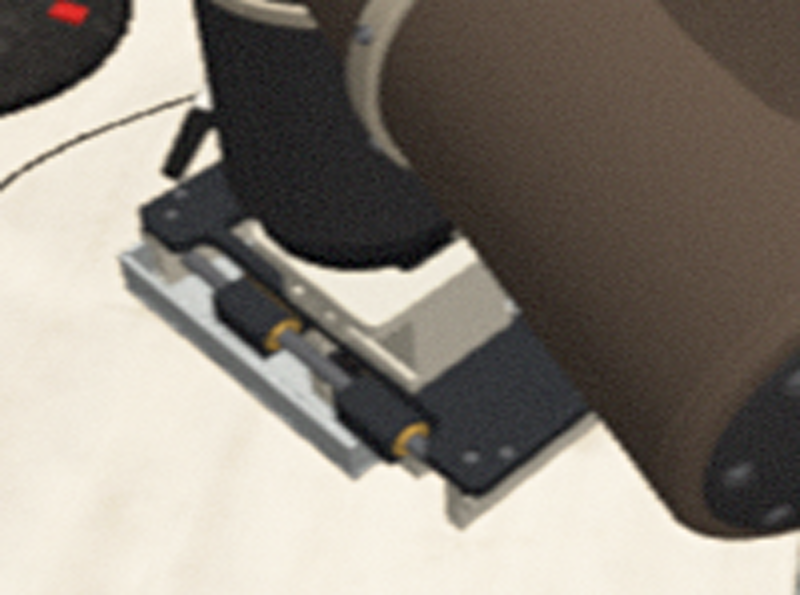

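step_arm([
  [[0,0,0.0045],[0,0,0],-0.4],
  [[0,0,0],[0,0,0],-0.4],
  [[0,0,0],[0,0,0],-1],
  [[0,0,0],[0,0,0],-1],
  [[0,0,0],[0,0,0],-1],
  [[0,0,0],[0,0,0],-1],
  [[0,0,0],[0,0,0],-1],
  [[0,0,0],[0,0,0],-1],
], grip_force=40)

```text
t: 3.45
eef_pos: [0.4963, 0.3593, 0.0229]
ee_rot: [-3.142, -0.0, -0.342]
force: [2.2, -1.2, 0.8]
width: 0.0034
```

```bash
python3 - <<'E'
from h import *
plan([(8,(.4465,.2935,.0235),-12.9)],-1)
E
```

```text
[[[-0.0031,0.0098,-0.0001],[-0.0,-0.0,-0.84],-1],[[-0.0032,0.0098,-0.0],[-0.0,-0.0,-0.84],-1],[[-0.0034,0.0098,-0.0001],[-0.0,-0.01,-0.84],-1],[[-0.0036,0.0096,-0.0001],[-0.0,0.0,-0.83],-1],[[-0.0036,0.0097,-0.0001],[-0.0,0.0,-0.84],-1],[[-0.0039,0.0096,-0.0],[-0.0,-0.0,-0.84],-1],[[-0.0039,0.0095,-0.0001],[-0.0,-0.0,-0.84],-1],[[-0.0041,0.0095,-0.0001],[-0.0,-0.0,-0.84],-1]]
end [0.4465 0.2935 0.0235] [-180.    -0.   -12.9]
```

step_arm([
  [[-0.003,0.0098,0],[0,0,-0.84],-1],
  [[-0.003,0.0098,0],[0,0,-0.84],-1],
  [[-0.0034,0.0098,0],[0,0,-0.84],-1],
  [[-0.0036,0.0096,0],[0,0,-0.84],-1],
  [[-0.0037,0.0096,-0.0005],[0,0,-0.84],-1],
  [[-0.004,0.0096,0],[0,0,-0.84],-1],
  [[-0.004,0.0095,0],[0,0,-0.84],-1],
  [[-0.0041,0.0095,0],[0,0,-0.84],-1],
])

```text
t: 4.25
eef_pos: [0.4457, 0.2928, 0.0233]
ee_rot: [3.141, 0.0, -0.224]
force: [0.9, 0.2, -2.6]
width: 0.0035
```

```bash
python3 - <<'E'
from h import *
show(); grab('top','t3'); show()
p=np.load('pics/t3.npz')['p'][170:310,130:310,::-1]
cv2.imwrite('pics/t3z.png',cv2.resize(p,None,fx=4,fy=4,interpolation=2))
E
```

```text
4.25 [0.4457 0.2928 0.0233] [ 1.7999e+02  1.0000e-02 -1.2830e+01] [ 0.9  0.2 -2.6] 0.0035 [ 0.95  0.35 -0.54 -0.   -0.68  1.97]
4.3 [0.4445 0.2912 0.0232] [ 1.7992e+02  6.0000e-02 -1.2830e+01] [-2.1 -2.2 -1.8] 0.0032 [ 0.95  0.35 -0.55 -0.   -0.68  1.97]
```

View pics/t3z.png

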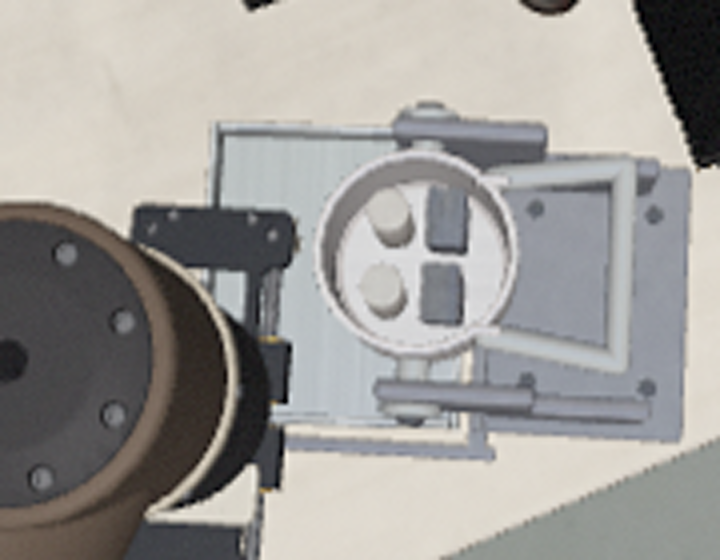

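step_arm([
  [[-0.002,0.002,0],[0,0,0],-1],
  [[-0.002,0.002,0],[0,0,0],-1],
  [[-0.001,0.001,0],[0,0,0],-1],
  [[0,0.001,0],[0,0,0],-1],
  [[0,0,0],[0,0,0],-1],
  [[0,0,0],[0,0,0],-1],
  [[0,0,0],[0,0,0],-1],
  [[0,0,0],[0,0,0],-1],
])

```text
t: 5.1
eef_pos: [0.4401, 0.2889, 0.0233]
ee_rot: [-3.142, 0.0, -0.225]
force: [-0.5, 0.8, -1.8]
width: 0.0033
```

```bash
cat >> h.py <<'E'
def fst():
    s=arm.get_state(); a=np.radians(-102.9); e=np.array([np.cos(a),np.sin(a)]); n=np.array([-e[1],e[0]])
    d=s['eef_pos'][:2]-[.496,.1775]; f=s['force'][:2]; print('stand mm',np.round([d@e*1e3,d@n*1e3],1),'F stand',np.round([f@e,f@n],1),'M',np.round(s['moment'],2))
E
python3 - <<'E'
from h import *
show();fst()
E
```

```text
5.1 [0.4401 0.2889 0.0233] [-180.     0.   -12.9] [-0.5  0.8 -1.8] 0.0033 [ 0.95  0.34 -0.56 -0.   -0.67  1.96]
stand mm [-96.1 -79.4] F stand [-0.7 -0.7] M [ 0.38 -0.12  0.14]
```

step_arm([
  [[-0.001,0.001,0],[0,0,0],-1],
  [[-0.001,0.001,0],[0,0,0],-1],
  [[-0.001,0.001,0],[0,0,0],-1],
  [[0,0.001,0],[0,0,0],-1],
  [[0,0,0],[0,0,0],-1],
  [[0,0,0],[0,0,0],-1],
  [[0,0,0],[0,0,0],-1],
  [[0,0,0],[0,0,0],-1],
])

```text
t: 5.9
eef_pos: [0.4397, 0.2886, 0.0244]
ee_rot: [-3.135, -0.004, -0.224]
force: [12.7, 3.6, -8.7]
width: 0.0035
```

```bash
python3 - <<'E'
from h import *
show();fst()
grab('top','t4')
p=np.load('pics/t4.npz')['p'][170:310,130:310,::-1]
cv2.imwrite('pics/t4z.png',cv2.resize(p,None,fx=4,fy=4,interpolation=2))
E
```

```text
5.9 [0.4397 0.2886 0.0244] [-179.63   -0.25  -12.83] [12.7  3.6 -8.7] 0.0035 [ 0.96  0.34 -0.57  0.   -0.66  1.96]
stand mm [-95.7 -79.7] F stand [-6.3 11.5] M [ 1.33 -5.05  0.05]
```

View pics/t4z.png

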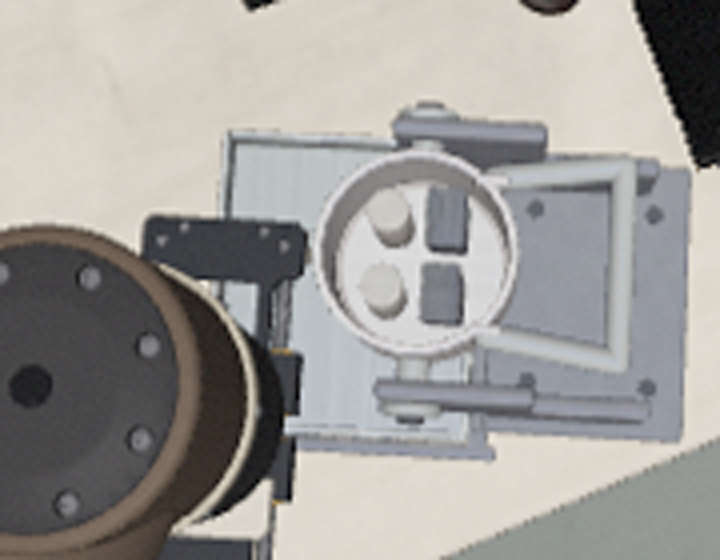

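```bash
python3 - <<'E'
from h import *
a=np.radians(-102.9); e=np.array([np.cos(a),np.sin(a)]); n=np.array([-e[1],e[0]])
for nm,uv,z in(('c',(228,132),.03),('c+x-y',(469,441),.03),('barend',(484,441),.022),('fence',(490,447),.02),('body',(306,240),.08),('body',(306,240),.11)):
    P=onz('top',[[uv[0]/4+130-.375,uv[1]/4+170-.375]],z)[0]; d=P[:2]-[.496,.176]; print(nm,np.round(P,4),np.round([d@e*1e3,d@n*1e3],1))
E
```

```text
c [0.5962 0.2705 0.03  ] [-114.5   76.5]
c+x-y [0.4116 0.1691 0.03  ] [ 25.6 -80.7]
barend [0.4105 0.1614 0.022 ] [ 33.3 -80.1]
fence [0.4069 0.1588 0.02  ] [ 36.6 -83. ]
body [0.5233 0.2333 0.08  ] [-61.9  13.8]
body [0.5188 0.2308 0.11  ] [-58.5  10. ]
```

step_arm([
  [[0.002,-0.002,0],[0,0,0],-1],
  [[0.0005,-0.001,0],[0,0,0],-1],
  [[0,0,0],[0,0,0],-0.5],
  [[0,0,0],[0,0,0],-0.5],
  [[0,0,0],[0,0,0],-0.5],
  [[0,0,-0.01],[0,0,0],-0.3],
  [[0,0,-0.03],[0,0,0],-0.1],
  [[0,0,-0.04],[0,0,0],-0.1],
])

```text
t: 6.75
eef_pos: [0.4383, 0.2866, 0.1034]
ee_rot: [3.138, 0.002, -0.225]
force: [-0.1, 0.5, -0.2]
width: 0.0372
```

```bash
python3 - <<'E'
from h import *
show();fst()
a=np.radians(-102.9); e=np.array([np.cos(a),np.sin(a)])
H=np.array([.496,.1775])+.096*e; print(H)
s=arm.get_state()['eef_pos']
plan([(4,(s[0]-.01,s[1]+.01,.24),-28),(12,(H[0],H[1],.25),-102.9)],-0.1)
E
```

```text
6.75 [0.4383 0.2866 0.1034] [ 1.7978e+02  1.1000e-01 -1.2910e+01] [-0.1  0.5 -0.2] 0.0372 [ 0.95  0.23 -0.48 -0.   -0.86  1.96]
stand mm [-93.5 -80.6] F stand [-0.5 -0.2] M [ 0.08 -0.22  0.02]
[0.47456799 0.08392293]
[[[-0.0031,-0.0017,-0.0342],[0.06,0.02,3.77],-0.1],[[-0.0031,-0.0016,-0.0341],[0.06,0.02,3.77],-0.1],[[-0.0033,-0.0014,-0.0342],[0.06,0.02,3.78],-0.1],[[-0.0033,-0.0012,-0.0342],[0.06,0.02,3.77],-0.1],[[0.0117,0.0138,-0.0008],[-0.0,-0.0,6.24],-0.1],[[0.0132,0.0125,-0.0009],[-0.0,-0.0,6.24],-0.1],[[0.0144,0.011,-0.0008],[-0.0,0.0,6.24],-0.1],[[0.0156,0.0093,-0.0008],[-0.0,0.0,6.25],-0.1]]
[[[0.0164,0.0076,-0.0008],[-0.0,0.0,6.24],-0.1],[[0.0173,0.0058,-0.0009],[-0.0,0.0,6.24],-0.1],[[0.0177,0.0038,-0.0008],[-0.0,0.0,6.24],-0.1],[[0.018,0.002,-0.0008],[-0.0,0.0,6.24],-0.1],[[0.0181,-0.0001,-0.0009],[-0.0,0.0,6.24],-0.1],[[0.0181,-0.0021,-0.0008],[-0.0,0.0,6.25],-0.1],[[0.0177,-0.0039,-0.0008],[-0.0,0.0,6.24],-0.1],[[0.0171,-0.0059,-0.0009],[-0.01,0.0,6.24],-0.1]]
end [0.4745 0.0839 0.25  ] [ 180.     0.  -102.9]
```

step_arm([
  [[-0.003,-0.0017,-0.034],[0,0,3.8],-0.1],
  [[-0.003,-0.0016,-0.034],[0,0,3.8],-0.1],
  [[-0.0033,-0.0014,-0.034],[0,0,3.8],-0.1],
  [[-0.0033,-0.0012,-0.034],[0,0,3.8],-0.1],
  [[0.012,0.014,-0.001],[0,0,6.24],-0.1],
  [[0.013,0.0125,-0.001],[0,0,6.24],-0.1],
  [[0.0144,0.011,-0.001],[0,0,6.24],-0.1],
  [[0.0156,0.0093,-0.001],[0,0,6.24],-0.1],
])

```text
t: 7.55
eef_pos: [0.4443, 0.2255, 0.2443]
ee_rot: [-3.141, 0.0, -0.93]
force: [-0.2, -0.1, 0.2]
width: 0.0396
```

step_arm([
  [[0.0164,0.0076,-0.001],[0,0,6.24],-0.1],
  [[0.0173,0.0058,-0.001],[0,0,6.24],-0.1],
  [[0.0177,0.0038,0],[0,0,6.24],-0.1],
  [[0.018,0.002,0],[0,0,6.24],-0.1],
  [[0.018,0,0],[0,0,6.24],-0.1],
  [[0.018,-0.002,0],[0,0,6.24],-0.1],
  [[0.0177,-0.004,0],[0,0,6.24],-0.1],
  [[0.017,-0.006,0],[0,0,6.24],-0.1],
])

```text
t: 8.35
eef_pos: [0.4749, 0.0839, 0.2462]
ee_rot: [-3.141, 0.0, -1.802]
force: [-0.3, 0.2, 0.6]
width: 0.0396
```

```bash
python3 - <<'E'
from h import *
show();fst()
grab('top','t5');grab('scene','s5')
p=np.load('pics/t5.npz')['p'][150:310,140:340,::-1]
q=np.load('pics/s5.npz')['p'][120:280,180:380,::-1]
cv2.imwrite('pics/t5z.png',np.vstack([cv2.resize(x,(400,300),interpolation=2) for x in(p,q)]).reshape(600,400,3))
E
```

```text
8.35 [0.4749 0.0839 0.2462] [-1.7999e+02  1.0000e-02 -1.0324e+02] [-0.3  0.2  0.6] 0.0396 [ 0.58  0.02 -0.37  0.   -1.18  0.76]
stand mm [96.   0.3] F stand [-0.1 -0.4] M [-0.03 -0.07  0.04]
```

View pics/t5z.png

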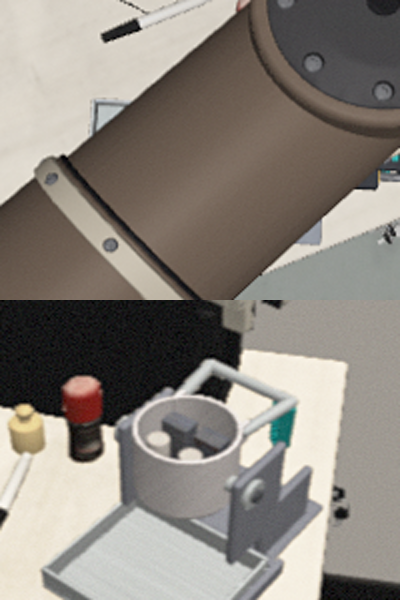

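```bash
python3 - <<'E'
from h import *
s=arm.get_state()
print(proj('scene',[s['eef_pos'],s['eef_pos']*[1,1,0]+[0,0,.169],[.475,.086,.169]]))
p=np.load('pics/s5.npz')['p'][80:220,220:360,::-1]; cv2.imwrite('pics/s5z.png',cv2.resize(p,None,fx=4,fy=4,interpolation=2))
E
```

```text
[[308.7023782  127.91620459]
 [305.62689726 162.98675075]
 [305.05663737 163.81530629]]
```

View pics/s5z.png

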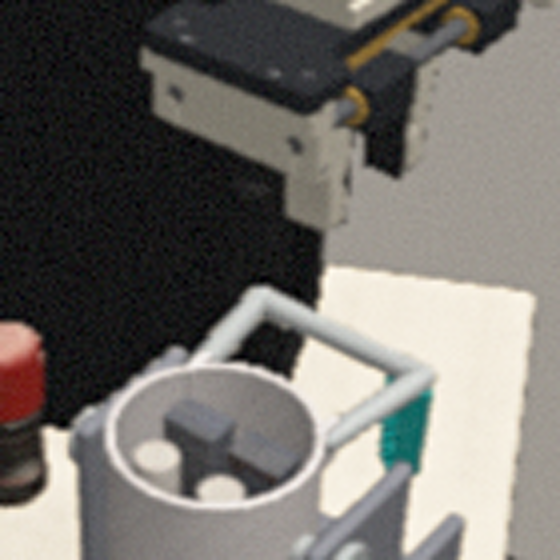

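step_arm([
  [[0,0,0.02],[0,0,0],-0.1],
  [[0,0,0.02],[0,0,0],-0.1],
  [[0,0,0.02],[0,0,0],-0.1],
  [[0,0,0.02],[0,0,0],-0.1],
  [[0,0,0.016],[0,0,0],-0.1],
  [[0,0,0],[0,0,0],-0.1],
  [[0,0,0],[0,0,0],-0.5],
  [[0,0,0],[0,0,0],-0.5],
], grip_force=5)

```text
t: 9.25
eef_pos: [0.4758, 0.0854, 0.1506]
ee_rot: [-3.14, 0.001, -1.796]
force: [-0.3, -0.2, 0.6]
width: 0.0284
```

step_arm([
  [[0,0,0],[0,0,0],-0.8],
  [[0,0,0],[0,0,0],-0.8],
  [[0,0,0],[0,0,0],-0.8],
  [[0,0,0],[0,0,0],-0.8],
  [[0,0,0],[0,0,0],-0.8],
  [[0,0,0],[0,0,0],-0.8],
  [[0,0,0],[0,0,0],-0.8],
  [[0,0,0],[0,0,0],-0.8],
])

```text
t: 10.05
eef_pos: [0.4758, 0.0857, 0.15]
ee_rot: [-3.141, 0.001, -1.797]
force: [-1.2, 6.0, 4.7]
width: 0.0116
```

```bash
python3 - <<'E'
from h import *
show();fst()
E
```

```text
10.05 [0.4758 0.0857 0.15  ] [-1.7994e+02  8.0000e-02 -1.0296e+02] [-1.2  6.   4.7] 0.0116 [ 0.59  0.11 -0.51 -0.   -0.95  0.76]
stand mm [94.   0.8] F stand [-5.5 -2.5] M [1.86 0.71 0.05]
```

```bash
python3 - <<'E'
import numpy as np
f=np.radians(20+2.5*np.arange(57)); x=100*np.cos(f); z=100*np.sin(f)
for k in range(7): print([[round(x[i+1]-x[i],1),round(-(z[i+1]-z[i]),1)] for i in range(8*k,8*k+8)], 'end x %.1f z %.1f'%(x[8*k+8],z[8*k+8]+135-19))
E
```

```text
[[np.float64(-1.6), np.float64(-4.1)], [np.float64(-1.8), np.float64(-4.0)], [np.float64(-1.9), np.float64(-3.9)], [np.float64(-2.1), np.float64(-3.8)], [np.float64(-2.3), np.float64(-3.7)], [np.float64(-2.4), np.float64(-3.6)], [np.float64(-2.6), np.float64(-3.5)], [np.float64(-2.7), np.float64(-3.4)]] end x 76.6 z 180.3
[[np.float64(-2.9), np.float64(-3.3)], [np.float64(-3.0), np.float64(-3.2)], [np.float64(-3.2), np.float64(-3.0)], [np.float64(-3.3), np.float64(-2.9)], [np.float64(-3.4), np.float64(-2.7)], [np.float64(-3.5), np.float64(-2.6)], [np.float64(-3.6), np.float64(-2.4)], [np.float64(-3.7), np.float64(-2.3)]] end x 50.0 z 202.6
[[np.float64(-3.8), np.float64(-2.1)], [np.float64(-3.9), np.float64(-1.9)], [np.float64(-4.0), np.float64(-1.8)], [np.float64(-4.1), np.float64(-1.6)], [np.float64(-4.1), np.float64(-1.4)], [np.float64(-4.2), np.float64(-1.2)], [np.float64(-4.2), np.float64(-1.0)], [np.float64(-4.3), np.float64(-0.9)]] end x 17.4 z 214.5
[[np.float64(-4.3), np.float64(-0.7)], [np.float64(-4.3), np.float64(-0.5)], [np.float64(-4.4), np.float64(-0.3)], [np.float64(-
[... 443 characters left out ...]
64(1.9)], [np.float64(-3.8), np.float64(2.1)]] end x -50.0 z 202.6
[[np.float64(-3.7), np.float64(2.3)], [np.float64(-3.6), np.float64(2.4)], [np.float64(-3.5), np.float64(2.6)], [np.float64(-3.4), np.float64(2.7)], [np.float64(-3.3), np.float64(2.9)], [np.float64(-3.2), np.float64(3.0)], [np.float64(-3.0), np.float64(3.2)], [np.float64(-2.9), np.float64(3.3)]] end x -76.6 z 180.3
[[np.float64(-2.7), np.float64(3.4)], [np.float64(-2.6), np.float64(3.5)], [np.float64(-2.4), np.float64(3.6)], [np.float64(-2.3), np.float64(3.7)], [np.float64(-2.1), np.float64(3.8)], [np.float64(-1.9), np.float64(3.9)], [np.float64(-1.8), np.float64(4.0)], [np.float64(-1.6), np.float64(4.1)]] end x -94.0 z 150.2
```

step_arm([
  [[-0.0016,0,-0.0041],[0,0,0],-0.8],
  [[-0.0018,0,-0.004],[0,0,0],-0.8],
  [[-0.0019,0,-0.0039],[0,0,0],-0.8],
  [[-0.0021,0,-0.0038],[0,0,0],-0.8],
  [[-0.0023,0,-0.0037],[0,0,0],-0.8],
  [[-0.0024,0,-0.0036],[0,0,0],-0.8],
  [[-0.0026,0,-0.0035],[0,0,0],-0.8],
  [[-0.0027,0,-0.0034],[0,0,0],-0.8],
], grip_force=8)

```text
t: 10.85
eef_pos: [0.4791, 0.1011, 0.18]
ee_rot: [-3.141, -0.002, -1.797]
force: [2.7, -5.5, 0.8]
width: 0.0114
```

```bash
python3 - <<'E'
from h import *
show();fst()
E
```

```text
10.85 [0.4791 0.1011 0.18  ] [-1.7999e+02 -9.0000e-02 -1.0297e+02] [ 2.7 -5.5  0.8] 0.0114 [ 0.61  0.09 -0.45  0.   -1.03  0.73]
stand mm [78.2  0.6] F stand [4.8 3.9] M [-1.81 -1.17 -0.01]
```

Carrying well (about 5 N). Continue.

step_arm([
  [[-0.0029,0,-0.0033],[0,0,0],-0.8],
  [[-0.003,0,-0.0032],[0,0,0],-0.8],
  [[-0.0032,0,-0.003],[0,0,0],-0.8],
  [[-0.0033,0,-0.0029],[0,0,0],-0.8],
  [[-0.0034,0,-0.0027],[0,0,0],-0.8],
  [[-0.0035,0,-0.0026],[0,0,0],-0.8],
  [[-0.0036,0,-0.0024],[0,0,0],-0.8],
  [[-0.0037,0,-0.0023],[0,0,0],-0.8],
])

```text
t: 11.65
eef_pos: [0.4848, 0.126, 0.2032]
ee_rot: [-3.141, -0.003, -1.797]
force: [1.1, -7.9, 7.0]
width: 0.0115
```

step_arm([
  [[-0.0038,0,-0.0021],[0,0,0],-0.8],
  [[-0.0039,0,-0.0019],[0,0,0],-0.8],
  [[-0.004,0,-0.0018],[0,0,0],-0.8],
  [[-0.0041,0,-0.0016],[0,0,0],-0.8],
  [[-0.0041,0,-0.0014],[0,0,0],-0.8],
  [[-0.0042,0,-0.0012],[0,0,0],-0.8],
  [[-0.0042,0,-0.001],[0,0,0],-0.8],
  [[-0.0043,0,-0.0009],[0,0,0],-0.8],
])

```text
t: 12.45
eef_pos: [0.4925, 0.1594, 0.2143]
ee_rot: [-3.141, -0.0, -1.797]
force: [0.9, -2.3, 3.6]
width: 0.0114
```

```bash
python3 - <<'E'
from h import *
show();fst()
E
```

```text
12.45 [0.4925 0.1594 0.2143] [-1.7998e+02 -3.0000e-02 -1.0298e+02] [ 0.9 -2.3  3.6] 0.0114 [ 0.69  0.11 -0.35  0.   -1.11  0.65]
stand mm [18.4  0.6] F stand [2.  1.4] M [-1.27 -0.43  0.01]
```

step_arm([
  [[-0.0043,0,-0.0007],[0,0,0],-0.8],
  [[-0.0043,0,-0.0005],[0,0,0],-0.8],
  [[-0.0044,0,-0.0003],[0,0,0],-0.8],
  [[-0.0044,0,-0.0001],[0,0,0],-0.8],
  [[-0.0044,0,0.0001],[0,0,0],-0.8],
  [[-0.0044,0,0.0003],[0,0,0],-0.8],
  [[-0.0043,0,0.0005],[0,0,0],-0.8],
  [[-0.0043,0,0.0007],[0,0,0],-0.8],
])

```text
t: 13.25
eef_pos: [0.5001, 0.1938, 0.2134]
ee_rot: [3.141, -0.0, -1.797]
force: [0.4, -2.4, 2.0]
width: 0.0115
```

step_arm([
  [[-0.0043,0,0.0009],[0,0,0],-0.8],
  [[-0.0042,0,0.001],[0,0,0],-0.8],
  [[-0.0042,0,0.0012],[0,0,0],-0.8],
  [[-0.0041,0,0.0014],[0,0,0],-0.8],
  [[-0.0041,0,0.0016],[0,0,0],-0.8],
  [[-0.004,0,0.0018],[0,0,0],-0.8],
  [[-0.0039,0,0.0019],[0,0,0],-0.8],
  [[-0.0038,0,0.0021],[0,0,0],-0.8],
])

```text
t: 14.05
eef_pos: [0.5075, 0.2255, 0.2015]
ee_rot: [3.141, -0.0, -1.797]
force: [-1.0, -2.2, 2.2]
width: 0.0116
```

```bash
python3 - <<'E'
from h import *
show();fst();grab('scene','s6')
E
```

```text
14.05 [0.5075 0.2255 0.2015] [ 1.7998e+02 -1.0000e-02 -1.0298e+02] [-1.  -2.2  2.2] 0.0116 [ 0.77  0.18 -0.29 -0.   -1.1   0.57]
stand mm [-49.4   0.5] F stand [ 2.3 -0.5] M [-0.88  0.25  0.06]
```

View pics/s6.png

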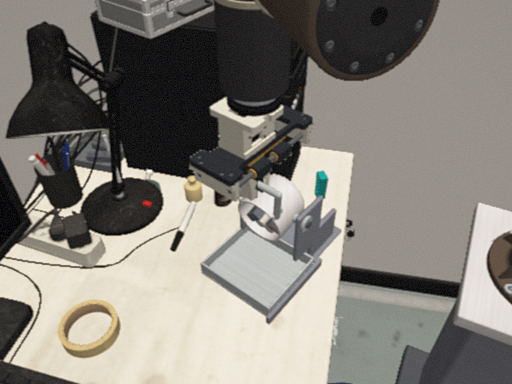

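step_arm([
  [[-0.0037,0,0.0023],[0,0,0],-0.8],
  [[-0.0036,0,0.0024],[0,0,0],-0.8],
  [[-0.0035,0,0.0026],[0,0,0],-0.8],
  [[-0.0034,0,0.0027],[0,0,0],-0.8],
  [[-0.0033,0,0.0029],[0,0,0],-0.8],
  [[-0.0032,0,0.003],[0,0,0],-0.8],
  [[-0.003,0,0.0032],[0,0,0],-0.8],
  [[-0.0029,0,0.0033],[0,0,0],-0.8],
])

```text
t: 14.9
eef_pos: [0.5137, 0.2514, 0.1791]
ee_rot: [-3.141, 0.0, -1.797]
force: [-0.3, -2.7, 2.3]
width: 0.0114
```

```bash
python3 - <<'E'
from h import *
show();fst();grab('scene','s7')
p=np.load('pics/s7.npz')['p'][150:330,180:380,::-1]; cv2.imwrite('pics/s7z.png',cv2.resize(p,None,fx=3,fy=3,interpolation=2))
E
```

```text
14.9 [0.5137 0.2514 0.1791] [-179.99    0.   -102.98] [-0.3 -2.7  2.3] 0.0114 [ 0.8   0.23 -0.29  0.   -1.06  0.55]
stand mm [-76.    0.7] F stand [2.7 0.3] M [-0.91  0.1  -0.03]
```

View pics/s7z.png

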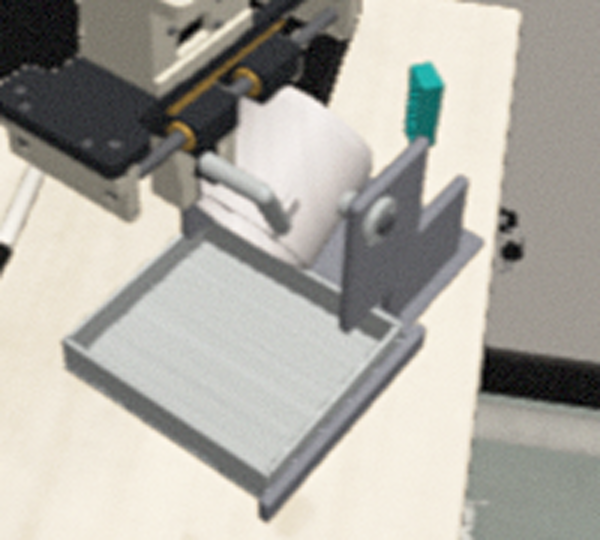

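step_arm([
  [[-0.0027,0,0.0034],[0,0,0],-0.8],
  [[-0.0026,0,0.0035],[0,0,0],-0.8],
  [[-0.0024,0,0.0036],[0,0,0],-0.8],
  [[-0.0023,0,0.0037],[0,0,0],-0.8],
  [[-0.0021,0,0.0038],[0,0,0],-0.8],
  [[-0.0019,0,0.0039],[0,0,0],-0.8],
  [[-0.0018,0,0.004],[0,0,0],-0.8],
  [[-0.0016,0,0.004],[0,0,0],-0.8],
])

```text
t: 15.75
eef_pos: [0.5175, 0.2683, 0.1491]
ee_rot: [-3.142, 0.0, -1.797]
force: [0.4, -3.1, 1.3]
width: 0.0116
```

step_arm([
  [[0,0,0],[0,0,0],-0.8],
  [[0,0,0],[0,0,0],-0.8],
  [[0,0,0],[0,0,0],-0.8],
  [[0,0,0],[0,0,0],-0.8],
  [[0,0,0],[0,0,0],-0.8],
  [[0,0,0],[0,0,0],-0.8],
  [[0,0,0],[0,0,0],-0.8],
  [[0,0,0],[0,0,0],-0.8],
])

```text
t: 16.55
eef_pos: [0.5175, 0.2681, 0.1495]
ee_rot: [-3.142, 0.0, -1.797]
force: [1.9, -0.3, -1.7]
width: 0.0113
```

```bash
python3 - <<'E'
from h import *
show();fst();grab('scene','s8')
p=np.load('pics/s8.npz')['p'][150:330,180:380,::-1]; cv2.imwrite('pics/s8z.png',cv2.resize(p,None,fx=3,fy=3,interpolation=2))
E
```

```text
16.55 [0.5175 0.2681 0.1495] [-1.7999e+02  1.0000e-02 -1.0298e+02] [ 1.9 -0.3 -1.7] 0.0113 [ 0.81  0.27 -0.3   0.   -1.    0.53]
stand mm [-93.1   0.7] F stand [-0.1  1.9] M [-0.4  -0.72 -0.06]
```

View pics/s8z.png

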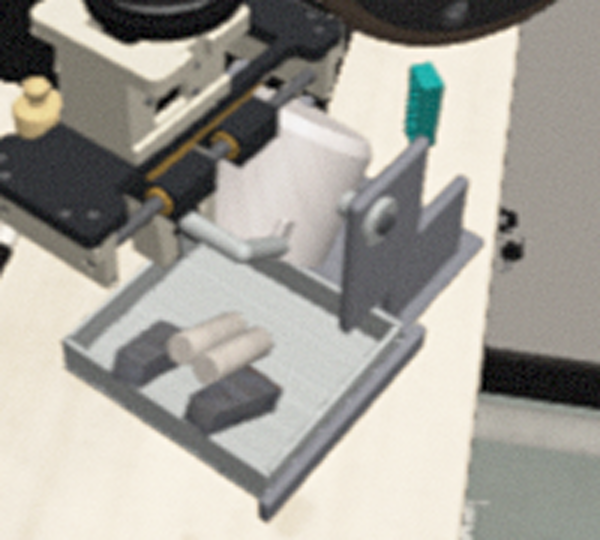

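step_arm([
  [[0.0016,0,-0.004],[0,0,0],-0.8],
  [[0.0018,0,-0.004],[0,0,0],-0.8],
  [[0.0019,0,-0.0039],[0,0,0],-0.8],
  [[0.0021,0,-0.0038],[0,0,0],-0.8],
  [[0.0023,0,-0.0037],[0,0,0],-0.8],
  [[0.0024,0,-0.0036],[0,0,0],-0.8],
  [[0.0026,0,-0.0035],[0,0,0],-0.8],
  [[0.0027,0,-0.0034],[0,0,0],-0.8],
])

```text
t: 17.4
eef_pos: [0.5137, 0.2514, 0.1799]
ee_rot: [-3.141, 0.001, -1.797]
force: [1.3, 1.8, -1.1]
width: 0.0114
```

step_arm([
  [[0.0029,0,-0.0033],[0,0,0],-0.8],
  [[0.003,0,-0.0032],[0,0,0],-0.8],
  [[0.0032,0,-0.003],[0,0,0],-0.8],
  [[0.0033,0,-0.0029],[0,0,0],-0.8],
  [[0.0034,0,-0.0027],[0,0,0],-0.8],
  [[0.0035,0,-0.0026],[0,0,0],-0.8],
  [[0.0036,0,-0.0024],[0,0,0],-0.8],
  [[0.0037,0,-0.0023],[0,0,0],-0.8],
])

```text
t: 18.2
eef_pos: [0.508, 0.2261, 0.203]
ee_rot: [-3.14, 0.002, -1.797]
force: [-0.5, 5.8, 4.5]
width: 0.0115
```

step_arm([
  [[0.0038,0,-0.0021],[0,0,0],-0.8],
  [[0.0039,0,-0.0019],[0,0,0],-0.8],
  [[0.004,0,-0.0018],[0,0,0],-0.8],
  [[0.0041,0,-0.0016],[0,0,0],-0.8],
  [[0.0041,0,-0.0014],[0,0,0],-0.8],
  [[0.0042,0,-0.0012],[0,0,0],-0.8],
  [[0.0042,0,-0.001],[0,0,0],-0.8],
  [[0.0043,0,-0.0009],[0,0,0],-0.8],
])

```text
t: 19.0
eef_pos: [0.5001, 0.1928, 0.2134]
ee_rot: [3.141, -0.001, -1.797]
force: [3.0, 2.8, 2.1]
width: 0.0117
```

```bash
python3 - <<'E'
from h import *
show();fst()
E
```

```text
19.0 [0.5001 0.1928 0.2134] [ 1.7999e+02 -4.0000e-02 -1.0299e+02] [3.  2.8 2.1] 0.0117 [ 0.73  0.14 -0.31  0.   -1.12  0.61]
stand mm [-15.8   0.6] F stand [-3.4  2.3] M [ 0.82 -1.04  0.03]
```

step_arm([
  [[0.0043,0,-0.0007],[0,0,0],-0.8],
  [[0.0043,0,-0.0005],[0,0,0],-0.8],
  [[0.0044,0,-0.0003],[0,0,0],-0.8],
  [[0.0044,0,-0.0001],[0,0,0],-0.8],
  [[0.0044,0,0.0001],[0,0,0],-0.8],
  [[0.0044,0,0.0003],[0,0,0],-0.8],
  [[0.0043,0,0.0005],[0,0,0],-0.8],
  [[0.0043,0,0.0007],[0,0,0],-0.8],
])

```text
t: 19.8
eef_pos: [0.4921, 0.1591, 0.2135]
ee_rot: [3.141, -0.0, -1.797]
force: [-1.4, 1.9, 1.3]
width: 0.0116
```

step_arm([
  [[0.0043,0,0.0009],[0,0,0],-0.8],
  [[0.0042,0,0.001],[0,0,0],-0.8],
  [[0.0042,0,0.0012],[0,0,0],-0.8],
  [[0.0041,0,0.0014],[0,0,0],-0.8],
  [[0.0041,0,0.0016],[0,0,0],-0.8],
  [[0.004,0,0.0018],[0,0,0],-0.8],
  [[0.0039,0,0.0019],[0,0,0],-0.8],
  [[0.0038,0,0.0021],[0,0,0],-0.8],
])

```text
t: 20.6
eef_pos: [0.485, 0.1275, 0.2015]
ee_rot: [3.141, -0.0, -1.797]
force: [-1.3, 1.5, 1.6]
width: 0.0115
```

step_arm([
  [[0.0037,0,0.0023],[0,0,0],-0.8],
  [[0.0036,0,0.0024],[0,0,0],-0.8],
  [[0.0035,0,0.0026],[0,0,0],-0.8],
  [[0.0034,0,0.0027],[0,0,0],-0.8],
  [[0.0033,0,0.0029],[0,0,0],-0.8],
  [[0.0032,0,0.003],[0,0,0],-0.8],
  [[0.003,0,0.0032],[0,0,0],-0.8],
  [[0.0029,0,0.0033],[0,0,0],-0.8],
])

```text
t: 21.4
eef_pos: [0.4792, 0.1017, 0.1792]
ee_rot: [-3.141, 0.0, -1.797]
force: [-0.2, 1.8, 2.1]
width: 0.0115
```

step_arm([
  [[0.0027,0,0.0034],[0,0,0],-0.8],
  [[0.0026,0,0.0035],[0,0,0],-0.8],
  [[0.0024,0,0.0036],[0,0,0],-0.8],
  [[0.0023,0,0.0037],[0,0,0],-0.8],
  [[0.0021,0,0.0038],[0,0,0],-0.8],
  [[0.0019,0,0.0039],[0,0,0],-0.8],
  [[0.0018,0,0.004],[0,0,0],-0.8],
  [[0.0016,0,0.004],[0,0,0],-0.8],
])

```text
t: 22.2
eef_pos: [0.4761, 0.0855, 0.1498]
ee_rot: [-3.14, 0.002, -1.797]
force: [-2.5, 8.5, 12.5]
width: 0.0122
```

```bash
python3 - <<'E'
from h import *
show();fst()
E
```

```text
22.2 [0.4761 0.0855 0.1498] [-1.7991e+02  9.0000e-02 -1.0296e+02] [-2.5  8.5 12.5] 0.0122 [ 0.59  0.11 -0.51  0.   -0.95  0.76]
stand mm [94.1  1.1] F stand [-7.7 -4.3] M [ 2.92  0.65 -0.01]
```

step_arm([
  [[0.0005,0,0.001],[0,0,0],-0.8],
  [[0,0,0.0005],[0,0,0],-0.8],
  [[0,0,0],[0,0,0],-0.8],
  [[0,0,0],[0,0,0],-0.1],
  [[0,0,0],[0,0,0],-0.1],
  [[0,0,0],[0,0,0],-0.1],
  [[0,0,0],[0,0,0],-0.1],
  [[0,0,0],[0,0,0],-0.1],
])

```text
t: 23.0
eef_pos: [0.4749, 0.0842, 0.1477]
ee_rot: [3.141, -0.001, -1.797]
force: [0.1, -0.8, -0.2]
width: 0.0386
```

step_arm([
  [[0,0,-0.005],[0,0,0],-0.1],
  [[0,0,-0.01],[0,0,0],-0.1],
  [[0,0,-0.02],[0,0,0],-0.1],
  [[0,0,-0.02],[0,0,0],-0.1],
  [[0,0,-0.02],[0,0,0],-0.1],
  [[0,0,-0.02],[0,0,0],-0.1],
  [[0,0,-0.02],[0,0,0],-0.1],
  [[0,0,0],[0,0,0],-0.1],
])

```text
t: 23.8
eef_pos: [0.4766, 0.0849, 0.2668]
ee_rot: [-3.137, 0.003, -1.797]
force: [-0.3, 1.1, -0.5]
width: 0.0393
```

```bash
python3 - <<'E'
from h import *
show();fst();p,d=grab('scene','s9')
C=cloud('scene',d); m=(d>0)&(C[...,2]>.168)&(C[...,2]<.2)&(np.hypot(C[...,0]-.4957,C[...,1]-.178)<.052)
P=C[m];A=np.c_[P[:,:2]-P[:,:2].mean(0),np.ones(len(P))]; print('rim plane',np.linalg.lstsq(A,P[:,2],rcond=None)[0])
Z=np.load('pics/scene0.npz');C=cloud('scene',Z['d']);P=C[(C[...,2]>.168)&(C[...,2]<.2)&(np.hypot(C[...,0]-.4957,C[...,1]-.178)<.052)];A=np.c_[P[:,:2]-P[:,:2].mean(0),np.ones(len(P))]; print('rim0',np.linalg.lstsq(A,P[:,2],rcond=None)[0])
q=p[130:330,180:380,::-1]; cv2.imwrite('pics/s9z.png',cv2.resize(q,None,fx=3,fy=3,interpolation=2))
E
```

```text
23.8 [0.4766 0.0849 0.2668] [-179.73    0.19 -102.95] [-0.3  1.1 -0.5] 0.0393 [ 0.58  0.01 -0.33  0.   -1.22  0.76]
stand mm [94.6  1.8] F stand [-1.  -0.6] M [-0.01  0.04 -0.01]
rim plane [-1.27740948e-03 -3.09863711e-05  1.74034858e-01]
rim0 [ 1.12473406e-04 -2.74866378e-04  1.73886031e-01]
```

View pics/s9z.png

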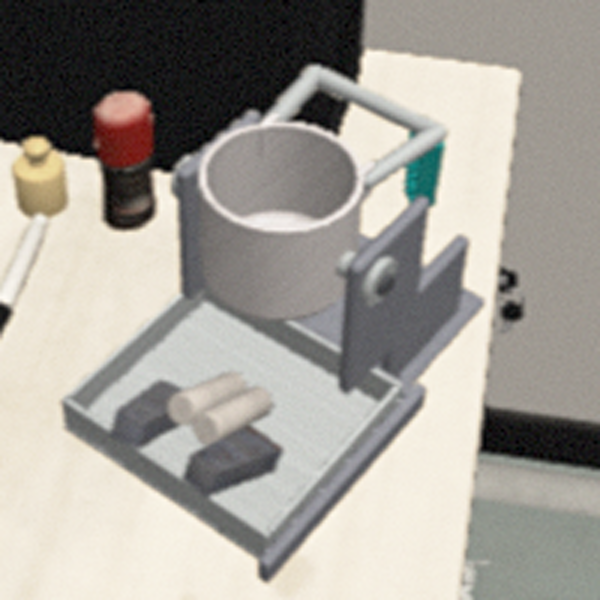

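```bash
python3 - <<'E'
from h import *
g=lambda f:cv2.cvtColor(np.load(f'pics/{f}.npz')['p'],cv2.COLOR_RGB2GRAY).astype(np.float32)
for nm,a,(x0,y0,x1,y1) in(('handle','s5',(272,145,335,200)),('potrim','s5',(240,165,306,235)),('tray','s5',(195,225,272,325)),('bystanders','s5',(180,155,240,212)),('fixed cheek','s5',(290,190,345,260))):
    A,B=g(a)[y0:y1,x0:x1],g('s9')[y0:y1,x0:x1]
    print(nm,np.round(cv2.phaseCorrelate(A,B,cv2.createHanningWindow((x1-x0,y1-y0),cv2.CV_32F)),2) if 0 else cv2.phaseCorrelate(A,B),'meandiff',np.abs(A-B).mean())
E
```

```text
handle ((0.015091147249581383, 0.08029633721298524), 0.943735608458519) meandiff 4.5910535
potrim ((-0.06212996450703656, -0.03434479380734956), 0.8527584642539789) meandiff 8.917748
tray ((0.09960984422288988, 0.1071795622325098), 0.6366108951568603) meandiff 14.481559
bystanders ((-0.010929114082838254, -0.03846079717381201), 0.9266791631115807) meandiff 3.4362574
fixed cheek ((-0.04446252145223184, -0.0103186474002257), 0.9801880231610051) meandiff 2.1610389
```

Handle, tray and bystanders are within 0.15 px of where they were before the pour, so I'm handing in.

```bash
python3 - <<'E'
from h import *
print(ticket.job_done())
E
```

```text
the job is handed in; nothing more can be done
None
```

The job is handed in and looks complete: the tray is home with all four pieces in it and the pot is upright. `job_done` gave no verdict, so this rests on my own checks.

**What I did:** I gripped the tray by its fence-side wall, squared it and slid it against the fence and stop bar. Contact forces were about 11 N and 6 N. I then carried the pot over by its handle to about 2.4 rad at roughly 0.4 rad/s. Both inserts and both rollers slid into the tray. I swung the pot back onto its upright stop, let go and lifted clear, at about 24 s of the 67 s allowed.

**Last checks:**
- **Pieces:** the final scene picture shows both inserts and both rollers lying in the tray and the pot empty.
- **Positions:** the handle, pot rim, tray, bottle and weight are within 0.15 px of the picture taken just before the pour. The handle's upright position had been matched to the first picture before that.
- **Robot:** the tool force was near zero and the gripper was clear of everything.
- **Disagreement:** the two cameras differed by 3 to 8 mm in world y on the stand and tray. I averaged them and used contact forces for the final seating.
- **Invalid check:** a rim-plane tilt check I ran on the pot was not a valid test, because the points were pre-selected by height. I did not rely on it.

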